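# Click the stone turntable round to its show position

### The arm

A 6-joint arm with a two-finger parallel gripper is mounted at the origin on the work surface. World frame = base frame: x ahead of the robot, y to its left, z up, the work surface at z = 0. Lengths are in m, angles in degrees, forces in N, time in s.
With the tool pointing down it reaches from about 0.4 to 0.825 m from the base axis. Payload 7 kg.
Tool frame: the origin (TCP) lies midway between the tips of the shut fingers; the grasp point (between the pads) lies 19 mm behind it (ctrl.grasp_offset is the distance from the TCP to the grasp point, in m); z points along the fingers, x is the direction in which the jaws open and shut, and the axes are right-handed (so a half turn about z gives the same grasp; the last joint's range is limited). The gripper opens to 88 mm and grips with 3 to 60 N. Pads are 19 mm wide; open, the fingers measure 130 mm over their backs; the gripper's body (78 mm by 193 mm) begins 47 mm behind the grasp point.
Start: joints at [86.522, 20.546, 0.682, 0, -70.136, -16.507], TCP at [0.231, 0.634, 0.227] pointing down, gripper open.
Joint ranges: [-176.03, 176.03], [-82.01, 121.73], [-58.28, 71.71], [-173.87, 95.51], [-174.79, -0.11], [-173.66, 173.66]. Speed limits (degrees/s): [136.94, 136.94, 172.46, 180, 180, 180].

### API

Orientations are given as [roll, pitch, yaw] about the fixed x, y, z axes, in that order (R = Rz(yaw) Ry(pitch) Rx(roll)).
In Python, from plant import sensors, snapshot, order, ctrl gives the robot as it stands.
- The arm moves only by the tool send_rows, never from a script. Its argument "commands" is a list of rows, each a list of 3 entries, a list of its own where there are three numbers: the closure, from 0 (fully open) to 1 (shut), then the shift along the world's x, y, z in units of 0.25 m (1.0 is 0.25 m), then the turn, a rotation vector about the world's x, y, z in units of 360 degrees (1.0 is 360 degrees). In form: [[hand, [x, y, z], [ax, ay, az]], ...]. A call has 1 to 12 rows; each row shifts and turns the pose as measured when the row begins; what a row does not reach is not made up. A row lasts 1/10 s, in which the tool goes at most 50 mm and 8.59 degrees, less where a joint would pass 70% of its speed; a pose out of reach is approached as far as the arm can. A call with a number of a shift or a turn outside -1 to 1 is refused whole. A call with a gripper value outside its range is refused whole. The fingers move at their own pace and stop on an object; the grip force is fixed at half the most. Time passes only in rows, so rows that do not move let the fingers close. It gives the time, the measured TCP pose, the force and the opening at its end, in the units of the state.
- sensors.get_obs(): the state, without advancing time (a new reading comes with each control period).
- snapshot(name): name is "scene" or "top"; returns a dict with "color" (400x640x3 uint8, blue, green, red), "z_map" (400x640 float32, m along the optical axis (not along the pixel's ray), 0 where there is no reading), "mtx" (3x3 intrinsics, pixels), "k1" (the pictures are not rectified: a ray, as slopes to the right and down, at radius r is drawn at 1 + k1 r^2 times it, then the intrinsics apply), "xyz" and "attitude" of the camera in the world. Camera axes: x right, y down, z forward; pixel columns grow to the right and rows downward; lengths in m; the calibration is good to about 2 mm. A picture is of the moment at which its call begins.
- order.close_job(): hands the job in, once; it reports no verdict.
The state is a dict: "clock": time; "joint_pos": joint angles; "qvel": joint speeds; "tau": joint torques, N m; "tool_pos": TCP position; "orientation": TCP orientation; "force": force on the tool from outside, world axes, zero at the start; "moment": the same for the moment, N m; "opening": finger opening in m.
Only numpy, scipy, OpenCV 4.12 (cv2) and the standard library are available. Lean on these libraries where they do the work, as an engineer would, in place of code of your own. Each camera call takes 0.05 s, during which the arm holds its last target.

### The job

The stone on the display turntable has been left turned away from its show side. With a fingertip on the turntable's knurled rim, turn it clockwise (seen from above), one or two clicks, until the brass strip in its top points at the brass arrow on the board and the turntable has clicked in there. Do not grasp anything, do not touch the stone, and leave the things around the board standing where they are.

Things in the scene. Friction and masses are not known exactly. Their poses are not given: they have to be found in the camera images.
- turntable (a joint): turntable angle, rad, growing clockwise seen from above. Detents every 0.524 (30 degrees): -1.047, -0.524, 0, +0.524, +1.047; stops at -1.15 and +1.15. At 0 the brass strip points at the arrow. Starts at -1.047 or -0.524, seldom poised between. It takes about 0.14 Nm to get over the hump half-way between two detents; past it the turntable snaps on into the next detent; let go before it, it springs back
- turntable_top (a point): centre of the turntable's flat top, 50 mm above the table, on the vertical turning axis; x axis along the brass strip (turns with it). Black-lacquered disc 172 mm in diameter and 28 mm thick (22 to 50 mm above the table); its upright rim is knurled with 40 rounded vertical ridges 3 mm proud. Too wide to grip, cannot be lifted
- strip (a point): middle of the brass strip inlaid flush in the turntable's top, 67 mm from the axis; the strip is 30 mm long (radially) and 8 mm wide
- pointer_tip (a point): tip of the brass arrow fixed on the board, 91 mm from the axis and 23 mm above the table, pointing at the axis; the arrow ends 117 mm from the axis and is at most 28 mm wide
- board: the fixed square wooden board under the turntable, 240 x 240 mm, top 18 mm above the table; origin at its centre, at table height; x axis from the axis towards the brass arrow
- stone: grey-brown rock peak on a round wooden seat 84 mm in diameter, fixed in the middle of the turntable and turning with it; its outline stays within 45 mm of the axis and below 140 mm over the table; origin at the underside of the seat. Not to be touched
- water_bottle: loose green bottle, 56 mm in diameter, 150 mm high, standing beside the board on its left (+y) side; origin at the centre of its underside. Leave it alone
- small_stone: loose small stone on a wooden seat 80 x 60 mm, about 50 mm high, beside the board on its right (-y) side; origin at the centre of its underside. Leave it alone
- saucer: loose white ceramic bowl, 80 mm in diameter, 30 mm high, beside the board on its right, farther from the robot; origin at the centre of its underside. Leave it alone

How it is judged:
By the outcome, as a careful person would: the job done as asked, in the order asked, and still so for the second after the job is handed in, with the robot touching nothing.
It also fails if it takes over 45 s, if anything falls off the work surface, if the arm or the gripper's body presses on something with over 40 N, if the wrist force passes 120 N, or if a joint passes its speed limit or range.

## Working session

There is one attempt and no reset: what is moved stays moved. The work goes in short steps, Python scripts to look and compute and a tool call to move; the robot and the scene stay as the last step left them, time stands still between calls to the robot, and variables do not carry over. Pictures are saved under pics/ and viewed, and the job is handed in when it is done.

Besides the shell and the picture viewer there is one more tool, called after "Emit:" as name(argument=value, ...), one argument or row to a line, values as JSON. send_rows: Moves the arm, as the interface text tells. Its arguments: {"type":"object","properties":{"commands":{"type":"array","items":{"type":"array"}}},"required":["commands"]}

```bash
ls; mkdir -p pics
cat > h.py <<'E'
import numpy as np, cv2
from plant import sensors, snapshot, order, ctrl
E
python3 - <<'E'
from h import *
import pickle
for n in ("scene","top"):
    s=snapshot(n); cv2.imwrite(f"pics/{n}0.png",s["color"]); pickle.dump(s,open(f"{n}0.pkl","wb"))
    print(n,s["mtx"],s["k1"],s["xyz"],s["attitude"])
o=sensors.get_obs(); print(o)
E
```

```text
pics
scene [[433.00440985   0.         309.91342702]
 [  0.         433.00440985 197.78675222]
 [  0.           0.           1.        ]] -0.04412372784953286 [1.27287975 0.19392895 0.63067098] [-131.28503446    0.52442493  101.97241591]
top [[424.10321916   0.         317.87163005]
 [  0.         424.10321916 203.28366894]
 [  0.           0.           1.        ]] -0.09460846692378148 [0.41990612 0.03175167 1.06607256] [-169.34519713    0.60941301  -90.89804679]
{'clock': 0.1, 'joint_pos': array([ 8.65215925e+01,  2.05894472e+01,  6.40616502e-01, -1.66419352e-02,
       -7.01358669e+01, -1.65057937e+01]), 'qvel': array([ 0.07306266, -0.11146885,  0.14883988,  0.1760484 , -0.07762874,
       -0.05338561]), 'tau': array([-1.25158884e-03, -5.84165275e+01,  2.93747038e+01,  7.01547101e+00,
        1.00797607e-02, -5.36841083e-05]), 'tool_pos': array([0.2305846 , 0.63394709, 0.22570804]), 'orientation': array([-1.79990935e+02, -8.56525871e-02, -1.09989874e+02]), 'force': array([-0.62322808, -0.46965454, -0.10972926]), 'moment': array([-0.02382811, -0.01172123,  0.02295877]), 'opening': 0.08759428299842792}
```

View pics/scene0.png

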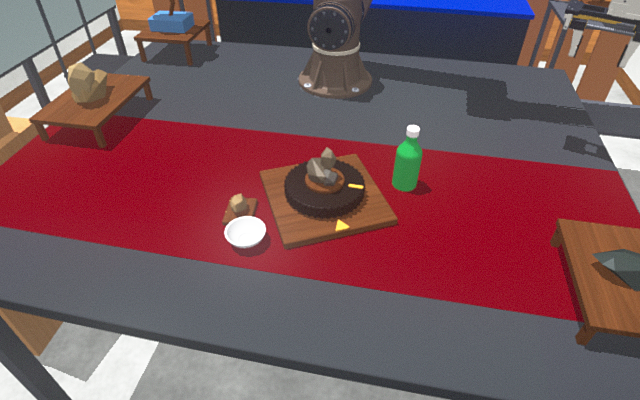

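View pics/top0.png

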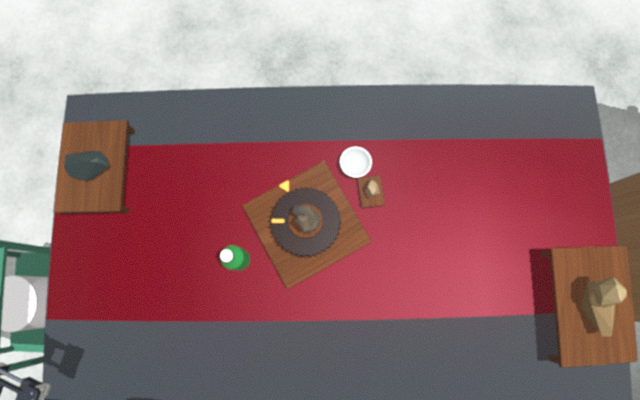

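The pictures show the turntable with its centre near (306,222) in the top view. The strip is at (278,221) and the arrow at (285,186). The bottle is at (233,257), the small stone at (371,190) and the saucer at (355,162). Next I'll measure these.

```bash
cat >> h.py <<'E'
from scipy.spatial.transform import Rotation as Ro
def rays(s,uv):
    uv=np.asarray(uv,float).reshape(-1,2); m=s["mtx"]
    d=(uv-[m[0,2],m[1,2]])/[m[0,0],m[1,1]]
    x=d.copy()
    for _ in range(20): x=d/(1+s["k1"]*(x**2).sum(1,keepdims=True))
    R=Ro.from_euler('xyz',s["attitude"],degrees=True).as_matrix()
    return np.c_[x,np.ones(len(x))]@R.T
def plane(s,uv,z):
    r=rays(s,uv); return s["xyz"]+r*((z-s["xyz"][2])/r[:,2])[:,None]
def blobs(s,lo,hi,amin=15):
    hsv=cv2.cvtColor(s["color"],cv2.COLOR_BGR2HSV); m=cv2.inRange(hsv,lo,hi)
    n,l,st,c=cv2.connectedComponentsWithStats(m)
    return [(tuple(c[i].round(1)),int(st[i,4]),np.argwhere(l==i)[:,::-1]) for i in range(1,n) if st[i,4]>=amin]
def look(s,name):
    res={}
    Y=[b for b in blobs(s,(20,120,120),(35,255,255)) ]
    for b in Y:print(name,"brass",b[0],b[1],plane(s,b[0],.05)[0].round(4),plane(s,b[0],.023)[0].round(4))
    for b in blobs(s,(50,120,60),(75,255,255),60):print(name,"green",b[0],b[1],plane(s,b[0],.06)[0].round(4))
    for b in blobs(s,(0,0,0),(180,255,55),800):
        (c,ax,an)=cv2.fitEllipse(cv2.convexHull(b[2].astype(np.int32)))
        print(name,"dark",b[0],b[1],c,ax,plane(s,c,.05)[0].round(4))
E
python3 - <<'E'
from h import *
import pickle
for n in ("scene","top"):
    s=pickle.load(open(f"{n}0.pkl","rb")); look(s,n)
    c=s["color"]; x,y=(240,140) if n=="scene" else (210,140)
    cv2.imwrite(f"pics/{n}0z.png",cv2.resize(c[y:y+150,x:x+200],None,fx=4,fy=4,interpolation=cv2.INTER_CUBIC))
    # depth points cloud: table check, disc top
    z=s["z_map"]; v,u=np.mgrid[0:400,0:640]; r=rays(s,np.c_[u.ravel(),v.ravel()])
    P=s["xyz"]+r*z.ravel()[:,None]
    ok=(z.ravel()>0)&(P[:,0]>.3)&(P[:,0]<.8)&(abs(P[:,1])<.3)
    P=P[ok]
    print("heights",np.histogram(P[:,2],bins=np.arange(-.01,.16,.005)))
    np.save(f"P_{n}.npy",P)
E
```

```text
scene brass (np.float64(595.8), np.float64(18.7)) 117 [-0.6565  0.9447  0.05  ] [-0.7462  0.9796  0.023 ]
scene brass (np.float64(355.4), np.float64(185.6)) 36 [0.5703 0.1371 0.05  ] [0.5376 0.1344 0.023 ]
scene brass (np.float64(340.8), np.float64(225.3)) 82 [0.6928 0.1253 0.05  ] [0.6658 0.1221 0.023 ]
scene green (np.float64(406.9), np.float64(164.6)) 1161 [0.4887 0.2391 0.06  ]
heights (array([    0,  3530, 25543,   537,   810,  3968,   760,   388,   341,
         238,   254,   807,  1542,   206,   296,    75,    92,   103,
         126,   179,   215,   172,   137,    89,    83,    71,    62,
          47,    19,    24,    25,    63,    20]), array([-0.01 , -0.005,  0.   ,  0.005,  0.01 ,  0.015,  0.02 ,  0.025,
        0.03 ,  0.035,  0.04 ,  0.045,  0.05 ,  0.055,  0.06 ,  0.065,
        0.07 ,  0.075,  0.08 ,  0.085,  0.09 ,  0.095,  0.1  ,  0.105,
        0.11 ,  0.115,  0.12 ,  0.125,  0.13 ,  0.135,  0.14 ,  0.145,
        0.15 ,  0.155]))
top brass (np.float64(284.9), np.float64(185.5)) 60 [0.6572 0.12   0.05  ] [0.6635 0.1224 0.023 ]
top brass (np.float64(277.5), np.float64(220.4)) 44 [0.5707 0.1381 0.05  ] [0.5747 0.1409 0.023 ]
top green (np.float64(237.3), np.float64(258.7)) 323 [0.4789 0.2327 0.06  ]
heights (array([  116, 14542, 19902,   637,  1052,  4217,   710,   169,   101,
          43,   109,  1706,  1116,   237,   154,    18,    15,    24,
          49,   114,   163,   181,    97,    71,    69,    61,    49,
          22,     3,     5,     6,    68,    40]), array([-0.01 , -0.005,  0.   ,  0.005,  0.01 ,  0.015,  0.02 ,  0.025,
        0.03 ,  0.035,  0.04 ,  0.045,  0.05 ,  0.055,  0.06 ,  0.065,
        0.07 ,  0.075,  0.08 ,  0.085,  0.09 ,  0.095,  0.1  ,  0.105,
        0.11 ,  0.115,  0.12 ,  0.125,  0.13 ,  0.135,  0.14 ,  0.145,
        0.15 ,  0.155]))
```

View pics/top0z.png

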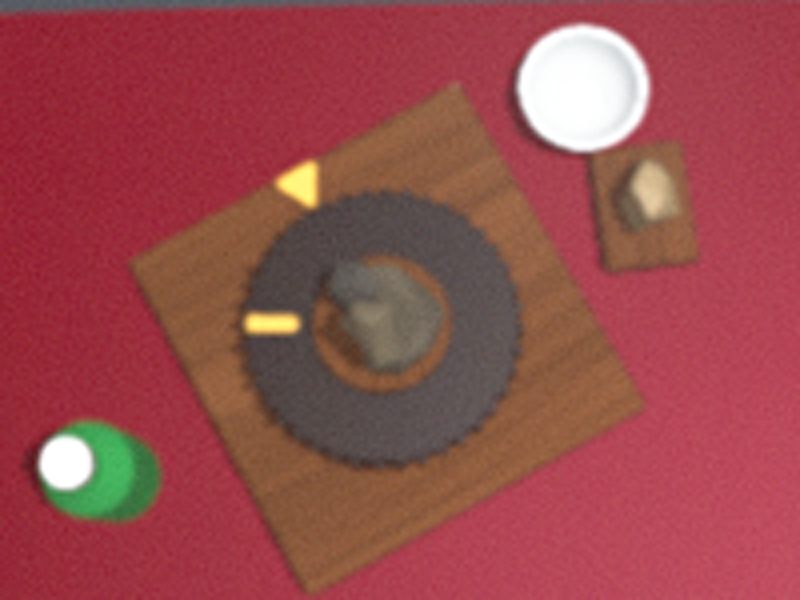

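View pics/scene0z.png

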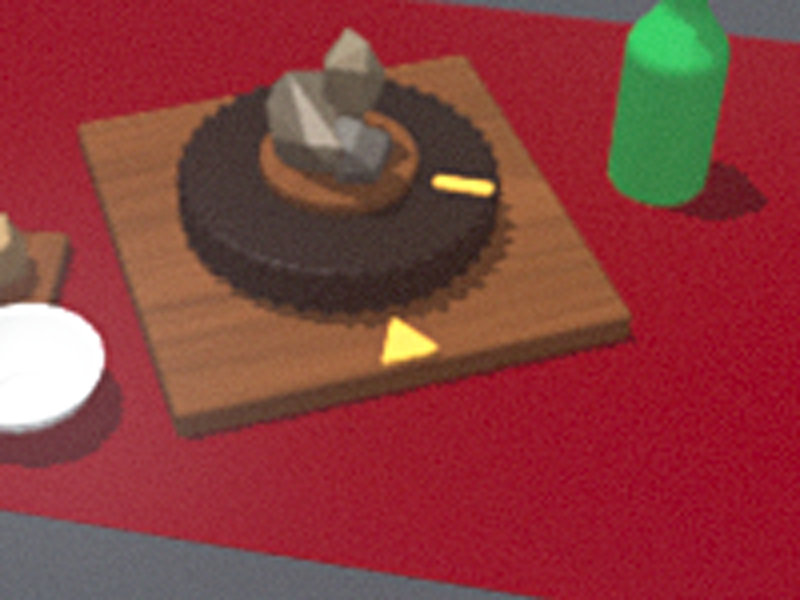

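Run:
```python
from h import *
import pickle
from scipy.optimize import least_squares
for n in ("top","scene"):
    s=pickle.load(open(f"{n}0.pkl","rb"))
    P=np.load(f"P_{n}.npy")
    q=P[(P[:,2]>.043)&(P[:,2]<.057)&(np.hypot(P[:,0]-.57,P[:,1]-.07)<.11)]
    print(n,"depth disc mean",q.mean(0),len(q), cv2.minEnclosingCircle(q[:,:2].astype(np.float32)))
    hsv=cv2.cvtColor(s["color"],cv2.COLOR_BGR2HSV)
    x0,x1,y0,y1=(265,350,180,265) if n=="top" else (270,380,140,225)
    m=np.zeros((400,640),np.uint8)
    g=s["color"].max(2); m[y0:y1,x0:x1]=((g<105)&(hsv[...,1]<110))[y0:y1,x0:x1]*255 if n=="top" else ((g<75))[y0:y1,x0:x1]*255
    m=cv2.morphologyEx(m,cv2.MORPH_OPEN,np.ones((3,3)))
    k,l,st,c=cv2.connectedComponentsWithStats(m); i=1+st[1:,4].argmax(); pts=np.argwhere(l==i)[:,::-1]
    hull=cv2.convexHull(pts.astype(np.int32))[:,0]
    W=plane(s,hull,.05)[:,:2]
    f=least_squares(lambda p:np.hypot(W[:,0]-p[0],W[:,1]-p[1])-p[2],[.57,.07,.086],loss='soft_l1',f_scale=.002)
    print(n,"circle",f.x,st[i,4],len(W))
    im=s["color"].copy(); cv2.polylines(im,[hull],True,(0,255,0),1); cv2.imwrite(f"pics/{n}_hull.png",cv2.resize(im[140:290,210:410],None,fx=3,fy=3))
    # board
    b=P[(P[:,2]>.014)&(P[:,2]<.0215)&(np.hypot(P[:,0]-.57,P[:,1]-.07)<.2)]
    print(n,"board rect",cv2.minAreaRect(b[:,:2].astype(np.float32)))
# strip triangulated/ arrow
s=pickle.load(open("top0.pkl","rb"))
for nm,bx,z in (("arrow",0,.023),("strip",1,.05)):
    b=[b for b in blobs(s,(18,90,120),(38,255,255)) if 200<b[0][0]<400][bx]
    W=plane(s,b[2],z)[:,:2]; print(nm,W.mean(0),cv2.minAreaRect(W.astype(np.float32)), cv2.minEnclosingTriangle(W.astype(np.float32)[:,None])[1].reshape(-1,2) if nm=="arrow" else "")
P=np.load("P_top.npy")
for nm,c in (("bottle",(.485,.236)),("ss",(.655,-.06)),("saucer",(.72,-.03))):
    q=P[(np.hypot(P[:,0]-c[0],P[:,1]-c[1])<.06)&(P[:,2]>.01)]; print(nm,np.percentile(q,[2,50,98],axis=0))
```

```text
top depth disc mean [0.56576917 0.07167111 0.04958963] 2830 ((0.567973792552948, 0.07227051258087158), 0.08612795174121857)
top circle [0.56724562 0.07170608 0.08370649] 2753 34
top board rect ((0.568997859954834, 0.06957608461380005), (0.24008573591709137, 0.3959762752056122), 28.357149124145508)
scene depth disc mean [0.59106161 0.07438101 0.05037245] 2302 ((0.5704125165939331, 0.0692935362458229), 0.08720603585243225)
scene circle [0.58521788 0.07352005 0.08983626] 2064 26
scene board rect ((0.570742130279541, 0.06881722807884216), (0.24325570464134216, 0.39668986201286316), 28.767698287963867)
arrow [0.66285869 0.1220274 ] ((0.6621468663215637, 0.12464079260826111), (0.020260442048311234, 0.025995774194598198), 89.87867736816406) [[0.6452613  0.1145463 ]
 [0.6651203  0.13983175]
 [0.67764235 0.11447773]]
strip [0.57063186 0.13811984] ((0.5706554651260376, 0.13810810446739197), (0.031609442085027695, 0.012251308187842369), 89.91654968261719) 
bottle [[0.4559244  0.21183916 0.01951713]
 [0.47770309 0.2294202  0.10137019]
 [0.50382531 0.26060395 0.15145673]]
ss [[ 0.6066629  -0.11494678  0.01019474]
 [ 0.64788419 -0.07598611  0.01610019]
 [ 0.70616832 -0.00411296  0.04605853]]
saucer [[ 0.67187538 -0.08748099  0.0103106 ]
 [ 0.71684329 -0.0442249   0.01809912]
 [ 0.75706918  0.02519794  0.03161207]]
```

Run:
```python
from h import *
print(ctrl, [a for a in dir(ctrl) if a[0]!='_'])
```

```text
<Robot object at 0x7f02e755be00> ['PlanningError', 'grasp_offset']
```

The measurements agree with the given sizes:
- **Axis:** about (0.5685, 0.0715).
- **Strip:** at 88°, 67 mm from the axis.
- **Arrow:** at 28°, which matches the board's yaw.

So the turntable is at −60° and needs two clicks. I'll press the shut fingertips on the far rim with the tool's x axis tangential, and sweep from a polar angle of about 60° to 0°. That keeps clear of the bottle and the stone.

Emit:
send_rows(
  commands=[
    [1,[0.12,-0.136,0],[0,0,-0.021]],
    [1,[0.12,-0.136,0],[0,0,-0.021]],
    [1,[0.12,-0.136,0],[0,0,-0.021]],
    [1,[0.12,-0.136,0],[0,0,-0.021]],
    [1,[0.12,-0.136,0],[0,0,-0.021]],
    [1,[0.12,-0.136,0],[0,0,-0.021]],
    [1,[0.12,-0.136,0],[0,0,-0.021]],
    [1,[0.12,-0.136,0],[0,0,-0.021]],
    [1,[0.12,-0.136,0],[0,0,-0.021]],
    [1,[0.12,-0.136,0],[0,0,-0.021]],
    [1,[0.12,-0.136,0],[0,0,-0.021]],
    [1,[0.12,-0.136,0],[0,0,-0.021]],
  ],
)

```text
clock: 1.3
tool_pos: [0.5955, 0.2111, 0.2201]
orientation: [-179.8, -0.5, 156.3]
force: [0.3, 1.3, -0.1]
opening: 0.001
```

Emit:
send_rows(
  commands=[
    [1,[0.12,-0.09,0],[0,0,-0.015]],
    [1,[0.04,-0.03,0],[0,0,-0.004]],
    [1,[0,0,0],[0,0,0]],
  ],
)

```text
clock: 1.6
tool_pos: [0.6389, 0.1743, 0.2181]
orientation: [-179.6, -0.6, 148.5]
force: [0.4, -0.2, 0.2]
opening: 0.0008
```

Run:
```python
from h import *
o=sensors.get_obs(); print(o["tool_pos"],o["orientation"],o["force"],o["joint_pos"])
s=snapshot("scene"); cv2.imwrite("pics/s1.png",s["color"])
```

```text
[0.63890622 0.17428471 0.21806566] [-179.63096242   -0.57491488  148.53737464] [ 0.3914665  -0.19842468  0.1734692 ] [ 31.88539847  20.05355231  -1.0187486   -0.37178216 -69.51581979
 -63.21427975]
```

View pics/s1.png

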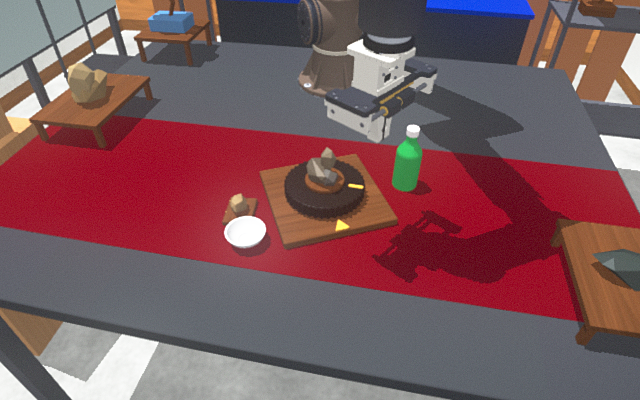

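Run:
```python
from h import *
s=snapshot("scene")
R=Ro.from_euler('xyz',s["attitude"],degrees=True).as_matrix()
def proj(p):
    c=R.T@(np.array(p)-s["xyz"]); x=c[:2]/c[2]; x=x*(1+s["k1"]*(x@x)); return x*[s["mtx"][0,0],s["mtx"][1,1]]+s["mtx"][:2,2]
t=sensors.get_obs()["tool_pos"]; print(proj(t))
im=s["color"].copy(); im=cv2.resize(im[20:220,280:480],None,fx=3,fy=3,interpolation=cv2.INTER_CUBIC)
u=(proj(t)-[280,20])*3; cv2.circle(im,tuple(int(a) for a in u),4,(255,0,255),1)
cv2.imwrite("pics/s2.png",im)
```

```text
[378.52876259 137.49156571]
```

View pics/s2.png

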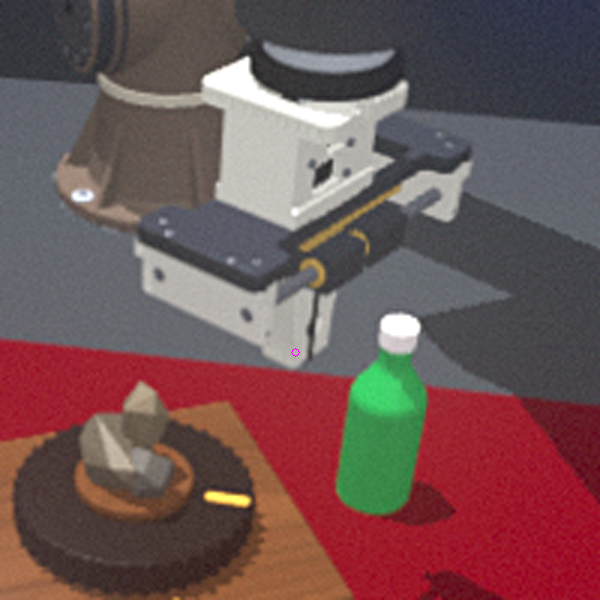

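Run:
```python
from h import *
s=snapshot("scene")
R=Ro.from_euler('xyz',s["attitude"],degrees=True).as_matrix()
def proj(p):
    c=R.T@(np.array(p)-s["xyz"]); x=c[:2]/c[2]; x=x*(1+s["k1"]*(x@x)); return x*[s["mtx"][0,0],s["mtx"][1,1]]+s["mtx"][:2,2]
o=sensors.get_obs();t=o["tool_pos"]; T=Ro.from_euler('xyz',o["orientation"],degrees=True).as_matrix()
im=cv2.resize(s["color"][20:220,280:480],None,fx=3,fy=3,interpolation=cv2.INTER_CUBIC)
def draw(pts,c):
    q=np.array([(proj(t+T@np.array(p))-[280,20])*3 for p in pts]).astype(np.int32); cv2.polylines(im,[q],True,c,1)
for z in (-.066,): draw([(a*.0965,b*.039,z) for a,b in((1,1),(1,-1),(-1,-1),(-1,1))],(0,0,255))
for z in (0,-.066): draw([(a*.021,b*.0095,z) for a,b in((1,1),(1,-1),(-1,-1),(-1,1))],(0,255,0))
cv2.imwrite("pics/s3.png",im)
```

```text
(no output)
```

View pics/s3.png

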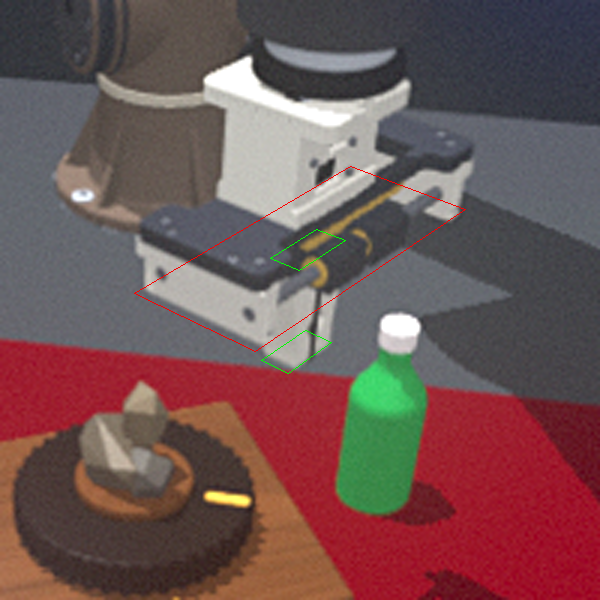

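The projected tool model matches the picture, with the TCP at about (378,137) and the body ending where expected. Next I'll descend outside the rim, at about 55° and a radius of 124 mm.

Emit:
send_rows(
  commands=[
    [1,[0,0,-0.17],[0,0,-0.008]],
    [1,[0,0,-0.17],[0,0,0]],
    [1,[0,0,-0.17],[0,0,0]],
    [1,[0,0,-0.12],[0,0,0]],
    [1,[0,0,-0.04],[0,0,0]],
    [1,[0,0,0],[0,0,0]],
  ],
)

```text
clock: 2.35
tool_pos: [0.6334, 0.1847, 0.0514]
orientation: [179.9, -0.3, 146.7]
force: [0.3, 0.2, 1.5]
opening: 0.0003
```

Emit:
send_rows(
  commands=[
    [1,[0,0,-0.06],[0,0,0.008]],
    [1,[-0.02,-0.035,-0.02],[0,0,0]],
    [1,[-0.02,-0.035,0],[0,0,0]],
    [1,[0,0,0],[0,0,0]],
  ],
)

```text
clock: 2.75
tool_pos: [0.6248, 0.1694, 0.0377]
orientation: [179.5, -0.1, 149.8]
force: [0.4, 0.7, 0.5]
opening: 0.0005
```

Emit:
send_rows(
  commands=[
    [1,[-0.016,-0.028,-0.01],[0,0,0]],
    [1,[-0.004,-0.007,0],[0,0,0]],
  ],
)

```text
clock: 2.95
tool_pos: [0.6204, 0.1603, 0.0376]
orientation: [179.3, 0.0, 149.8]
force: [0.4, -0.3, -0.3]
opening: -0.0
```

Emit:
send_rows(
  commands=[
    [1,[-0.006,-0.01,0],[0,0,0]],
  ],
)

```text
clock: 3.05
tool_pos: [0.6193, 0.1576, 0.0383]
orientation: [179.3, 0.1, 149.7]
force: [-0.4, -0.1, -0.0]
opening: 0.0006
```

Emit:
send_rows(
  commands=[
    [1,[-0.006,-0.01,0],[0,0,0]],
  ],
)

```text
clock: 3.15
tool_pos: [0.6178, 0.1549, 0.0386]
orientation: [179.2, 0.1, 149.7]
force: [-0.7, 0.7, -0.4]
opening: 0.0008
```

Emit:
send_rows(
  commands=[
    [1,[-0.004,-0.007,-0.01],[0,0,0]],
  ],
)

```text
clock: 3.25
tool_pos: [0.6179, 0.1535, 0.037]
orientation: [179.1, 0.2, 149.7]
force: [2.8, 4.6, 4.5]
opening: 0.0004
```

Emit:
send_rows(
  commands=[
    [1,[-0.004,-0.007,-0.01],[0,0,0]],
  ],
)

```text
clock: 3.35
tool_pos: [0.6187, 0.153, 0.0354]
orientation: [178.9, 0.3, 149.8]
force: [2.8, 6.2, 4.1]
opening: 0.0008
```

Emit:
send_rows(
  commands=[
    [1,[-0.004,-0.007,-0.005],[0,0,0]],
  ],
)

```text
clock: 3.45
tool_pos: [0.6195, 0.1526, 0.0349]
orientation: [178.7, 0.4, 149.8]
force: [1.5, 6.0, 4.4]
opening: 0.0004
```

Emit:
send_rows(
  commands=[
    [1,[0.009,-0.023,0],[0,0,-0.008]],
    [1,[0.009,-0.023,0],[0,0,-0.008]],
  ],
)

```text
clock: 3.65
tool_pos: [0.6281, 0.1466, 0.0354]
orientation: [178.0, 0.6, 144.0]
force: [4.5, 10.0, -5.5]
opening: 0.0005
```

```bash
cat >> h.py <<'E'
def st():
    o=sensors.get_obs();t=o["tool_pos"]; d=t[:2]-[.5685,.0715]; ph=np.arctan2(d[1],d[0]); e=np.array([np.cos(ph),np.sin(ph)]); tc=np.array([e[1],-e[0]])
    f=o["force"]
    print("clk",o["clock"].__round__(2),"r",np.hypot(*d).round(4),"phi",np.degrees(ph).round(1),"yaw-want",(o["orientation"][2]-np.degrees(ph)-90).round(1),"z",t[2].round(4),"Frad",(f[:2]@e).round(1),"Ftan_cw",(f[:2]@tc).round(1),"Fz",f[2].round(1),"rp",o["orientation"][:2].round(1))
    for tt,n in((.006,.004),(.008,.004)):
        print("cmd",tt,n,((tt*tc-n*e)/.25).round(3))
E
python3 -c "
from h import *
st(); s=snapshot('top'); cv2.imwrite('pics/t1.png',cv2.resize(s['color'][140:290,210:410],None,fx=4,fy=4)); look(s,'top')"
```

```text
clk 3.65 r 0.0959 phi 51.6 yaw-want 2.4 z 0.0354 Frad 10.6 Ftan_cw -2.7 Fz -5.5 rp [178.    0.6]
cmd 0.006 0.004 [ 0.009 -0.027]
cmd 0.008 0.004 [ 0.015 -0.032]
top brass (np.float64(278.2), np.float64(217.0)) 36 [0.579  0.1364 0.05  ] [0.5833 0.1392 0.023 ]
top green (np.float64(237.5), np.float64(258.7)) 335 [0.4789 0.2322 0.06  ]
```

View pics/t1.png

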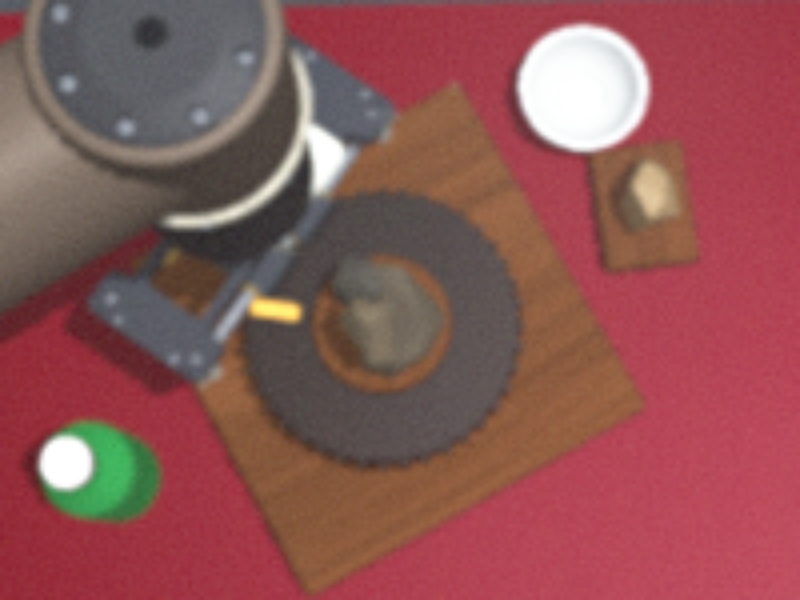

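The strip at (278,217) has moved from 88° to about 81° with the finger, so there's no slip. The body is clear of the stone and the bottle. I'll carry on.

Emit:
send_rows(
  commands=[
    [1,[0.015,-0.032,-0.002],[0,0,-0.016]],
    [1,[0.012,-0.033,-0.002],[0,0,-0.013]],
  ],
)

```text
clock: 3.9
tool_pos: [0.6406, 0.1353, 0.0355]
orientation: [177.3, 0.8, 133.2]
force: [5.9, 5.6, -1.3]
opening: 0.0004
```

```bash
cat >> h.py <<'E'
def up():
    o=sensors.get_obs(); z=Ro.from_euler('xyz',o["orientation"],degrees=True).as_matrix()[:,2]
    print("tilt fix turn",(np.cross(z,[0,0,-1])/(2*np.pi)).round(4))
E
python3 -c "
from h import *
st(); up(); s=snapshot('top'); look(s,'top')"
```

```text
clk 3.9 r 0.0963 phi 41.5 yaw-want 1.8 z 0.0355 Frad 8.1 Ftan_cw -0.3 Fz -1.3 rp [177.3   0.8]
cmd 0.006 0.004 [ 0.004 -0.029]
cmd 0.008 0.004 [ 0.009 -0.035]
tilt fix turn [-0.0035  0.0069  0.    ]
top brass (np.float64(279.6), np.float64(212.2)) 34 [0.5908 0.133  0.05  ] [0.5953 0.1357 0.023 ]
top green (np.float64(237.4), np.float64(258.8)) 332 [0.4787 0.2325 0.06  ]
```

Emit:
send_rows(
  commands=[
    [1,[0.009,-0.035,-0.002],[-0.002,0.004,-0.015]],
    [1,[0.006,-0.036,-0.002],[-0.002,0.003,-0.013]],
  ],
)

```text
clock: 4.15
tool_pos: [0.6509, 0.1209, 0.0354]
orientation: [179.4, 0.5, 122.7]
force: [8.4, 5.1, -4.9]
opening: 0.0006
```

```bash
python3 -c "
from h import *
st(); up(); s=snapshot('top'); look(s,'top')"
```

```text
clk 4.15 r 0.0961 phi 30.9 yaw-want 1.8 z 0.0354 Frad 9.9 Ftan_cw -0.1 Fz -4.9 rp [179.4   0.5]
cmd 0.006 0.004 [-0.001 -0.029]
cmd 0.008 0.004 [ 0.003 -0.036]
tilt fix turn [0.0003 0.002  0.    ]
top brass (np.float64(281.9), np.float64(207.8)) 31 [0.6016 0.1274 0.05  ] [0.6064 0.1299 0.023 ]
top green (np.float64(237.3), np.float64(258.7)) 336 [0.4789 0.2327 0.06  ]
```

Emit:
send_rows(
  commands=[
    [1,[0.003,-0.036,-0.002],[0,0.001,-0.015]],
    [1,[0.0,-0.036,-0.002],[0,0.001,-0.013]],
  ],
)

```text
clock: 4.4
tool_pos: [0.6585, 0.1057, 0.0353]
orientation: [179.5, 0.2, 112.2]
force: [6.7, 4.2, -1.2]
opening: 0.0006
```

```bash
python3 -c "
from h import *
st(); up(); s=snapshot('top'); look(s,'top')"
```

```text
clk 4.4 r 0.0963 phi 20.8 yaw-want 1.4 z 0.0353 Frad 7.8 Ftan_cw -1.6 Fz -1.2 rp [179.5   0.2]
cmd 0.006 0.004 [-0.006 -0.028]
cmd 0.008 0.004 [-0.004 -0.036]
tilt fix turn [0.     0.0015 0.    ]
top brass (np.float64(284.9), np.float64(204.3)) 31 [0.6101 0.1201 0.05  ] [0.6152 0.1224 0.023 ]
top green (np.float64(237.5), np.float64(258.8)) 332 [0.4787 0.2322 0.06  ]
```

Emit:
send_rows(
  commands=[
    [1,[-0.004,-0.036,-0.002],[0,0.001,-0.014]],
    [1,[-0.007,-0.035,-0.002],[0,0.001,-0.013]],
  ],
)

```text
clock: 4.65
tool_pos: [0.6632, 0.09, 0.0354]
orientation: [179.4, -0.0, 102.0]
force: [10.9, 0.4, -3.7]
opening: 0.0005
```

```bash
python3 -c "
from h import *
st(); up(); s=snapshot('top'); look(s,'top')"
```

```text
clk 4.65 r 0.0964 phi 11.0 yaw-want 1.0 z 0.0354 Frad 10.8 Ftan_cw 1.7 Fz -3.7 rp [179.4  -0. ]
cmd 0.006 0.004 [-0.011 -0.027]
cmd 0.008 0.004 [-0.01  -0.034]
tilt fix turn [-0.0005  0.0015  0.    ]
top brass (np.float64(288.2), np.float64(201.3)) 31 [0.6174 0.112  0.05  ] [0.6227 0.1141 0.023 ]
top green (np.float64(239.0), np.float64(257.8)) 291 [0.481  0.2287 0.06  ]
```

```bash
python3 -c "
from h import *
s=snapshot('top'); cv2.imwrite('pics/t2.png',cv2.resize(s['color'][140:290,180:380],None,fx=4,fy=4))
s=snapshot('scene'); look(s,'scene');cv2.imwrite('pics/s4.png',s['color'])"
```

```text
scene brass (np.float64(340.5), np.float64(173.7)) 15 [0.5365 0.1002 0.05  ] [0.5023 0.0958 0.023 ]
scene brass (np.float64(341.8), np.float64(188.0)) 40 [0.5837 0.1103 0.05  ] [0.5516 0.1064 0.023 ]
scene brass (np.float64(316.9), np.float64(188.6)) 37 [0.5958 0.0598 0.05  ] [0.5643 0.0536 0.023 ]
scene brass (np.float64(340.8), np.float64(225.5)) 25 [0.6933 0.1254 0.05  ] [0.6663 0.1222 0.023 ]
scene green (np.float64(406.9), np.float64(164.5)) 1164 [0.4883 0.2391 0.06  ]
```

View pics/t2.png

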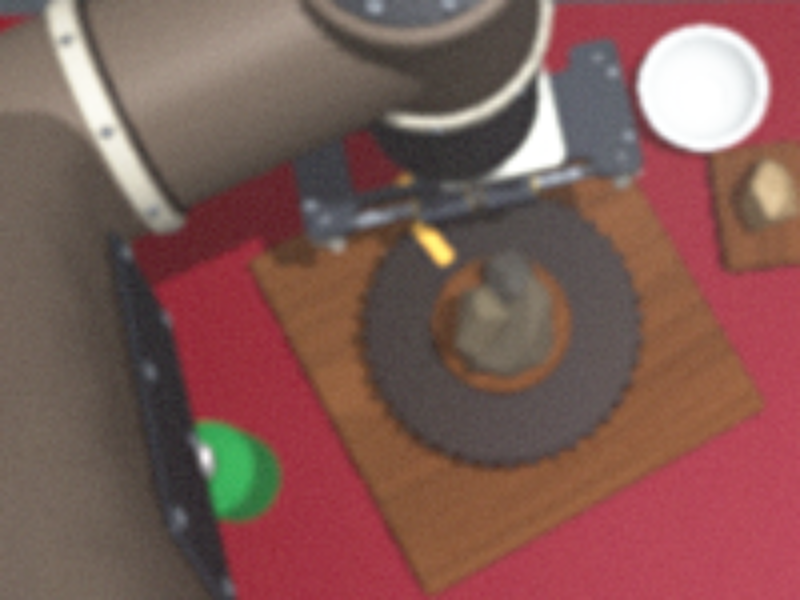

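View pics/s4.png

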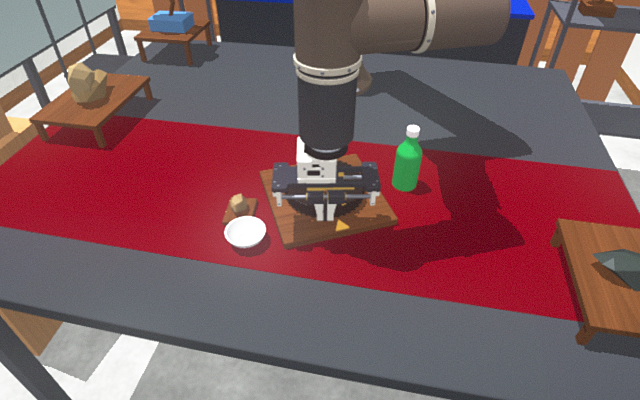

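The bottle is unmoved at (407,164) in the scene view; the high arm just covers part of it in the top view. The strip is now 11° short and past the last hump, so I'll follow it in.

Emit:
send_rows(
  commands=[
    [1,[-0.011,-0.028,0],[0,0.001,-0.012]],
    [1,[-0.012,-0.026,0],[0,0.001,-0.01]],
  ],
)

```text
clock: 5.0
tool_pos: [0.6648, 0.0777, 0.0358]
orientation: [179.4, -0.2, 94.2]
force: [12.5, -0.7, -8.1]
opening: 0.0008
```

```bash
python3 -c "
from h import *
st(); up(); s=snapshot('top'); look(s,'top')"
```

```text
clk 5.0 r 0.0965 phi 3.7 yaw-want 0.5 z 0.0358 Frad 12.4 Ftan_cw 1.5 Fz -8.1 rp [179.4  -0.2]
cmd 0.006 0.004 [-0.014 -0.025]
cmd 0.008 0.004 [-0.014 -0.033]
tilt fix turn [-0.0007  0.0016  0.    ]
top brass (np.float64(291.2), np.float64(200.1)) 23 [0.6203 0.1046 0.05  ] [0.6256 0.1066 0.023 ]
top green (np.float64(241.7), np.float64(257.4)) 178 [0.4819 0.2222 0.06  ]
```

Emit:
send_rows(
  commands=[
    [1,[-0.008,-0.024,0],[0,0,-0.009]],
    [1,[0.04,-0.004,0],[0,0,0]],
    [1,[0.08,0,0],[0,0,0]],
    [1,[0.08,0,0],[0,0,0]],
    [1,[0,0,0],[0,0,0]],
  ],
)

```text
clock: 5.55
tool_pos: [0.7159, 0.0688, 0.0335]
orientation: [179.5, -0.1, 90.9]
force: [-0.9, 0.1, 0.2]
opening: 0.0003
```

```bash
python3 -c "
from h import *
st(); s=snapshot('top'); look(s,'top');cv2.imwrite('pics/t3.png',cv2.resize(s['color'][140:290,210:410],None,fx=4,fy=4))"
```

```text
clk 5.55 r 0.1474 phi -1.0 yaw-want 1.9 z 0.0335 Frad -0.9 Ftan_cw -0.1 Fz 0.2 rp [ 1.795e+02 -1.000e-01]
cmd 0.006 0.004 [-0.016 -0.024]
cmd 0.008 0.004 [-0.017 -0.032]
top brass (np.float64(285.0), np.float64(185.5)) 60 [0.6572 0.1198 0.05  ] [0.6635 0.1221 0.023 ]
top brass (np.float64(292.2), np.float64(197.0)) 42 [0.628  0.1021 0.05  ] [0.6335 0.104  0.023 ]
```

View pics/t3.png

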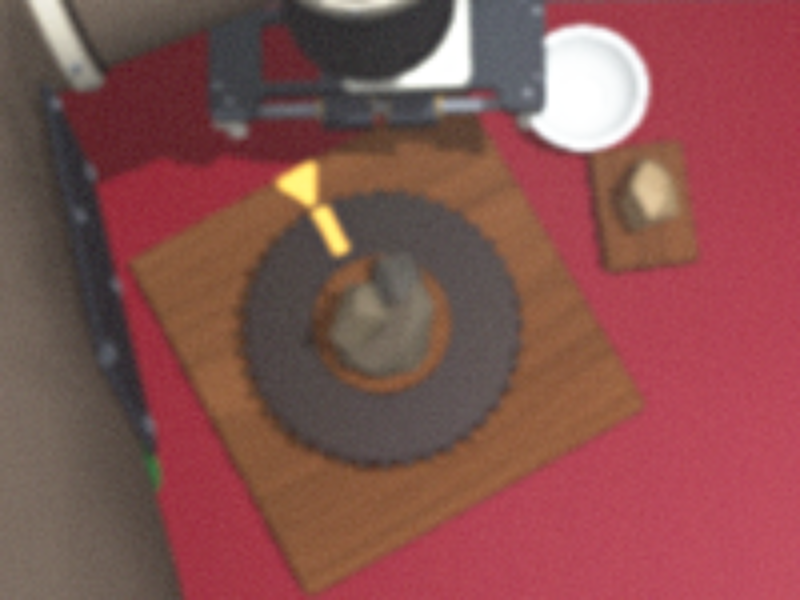

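The strip at (292,197) now points at the arrow at (285,186). I'll lift clear, wait, and check everything again.

Emit:
send_rows(
  commands=[
    [1,[0.0,0,0.16],[0,0,0]],
    [1,[0,0,0.16],[0,0,0]],
    [1,[0,0,0.16],[0,0,0]],
    [1,[0,0.0,0.16],[0,0,0]],
    [1,[0,0,0],[0,0,0]],
    [1,[0,0,0],[0,0,0]],
  ],
)

```text
clock: 6.2
tool_pos: [0.7072, 0.0678, 0.1935]
orientation: [-179.6, 0.0, 91.2]
force: [0.3, 0.3, -0.4]
opening: 0.0006
```

```bash
python3 -c "
from h import *
st()
for n in ('top','scene'):
    s=snapshot(n); look(s,n);cv2.imwrite(f'pics/{n}_end.png',s['color'])"
```

```text
clk 6.2 r 0.1388 phi -1.5 yaw-want 2.7 z 0.1935 Frad 0.2 Ftan_cw -0.3 Fz -0.4 rp [-179.6    0. ]
cmd 0.006 0.004 [-0.017 -0.024]
cmd 0.008 0.004 [-0.017 -0.032]
top brass (np.float64(285.0), np.float64(185.4)) 61 [0.6574 0.1198 0.05  ] [0.6637 0.1221 0.023 ]
top brass (np.float64(292.2), np.float64(197.0)) 42 [0.628  0.1021 0.05  ] [0.6335 0.104  0.023 ]
top green (np.float64(242.8), np.float64(256.9)) 134 [0.483  0.2196 0.06  ]
scene brass (np.float64(328.3), np.float64(112.2)) 35 [0.2841 0.0282 0.05  ] [0.2382 0.0205 0.023 ]
scene brass (np.float64(309.0), np.float64(124.6)) 137 [ 0.3539 -0.0087  0.05  ] [ 0.3112 -0.0181  0.023 ]
scene brass (np.float64(334.0), np.float64(201.3)) 42 [0.6279 0.1013 0.05  ] [0.598 0.097 0.023]
scene brass (np.float64(340.8), np.float64(225.4)) 84 [0.693  0.1253 0.05  ] [0.6661 0.1221 0.023 ]
scene green (np.float64(406.9), np.float64(164.5)) 1162 [0.4883 0.2391 0.06  ]
```

View pics/scene_end.png

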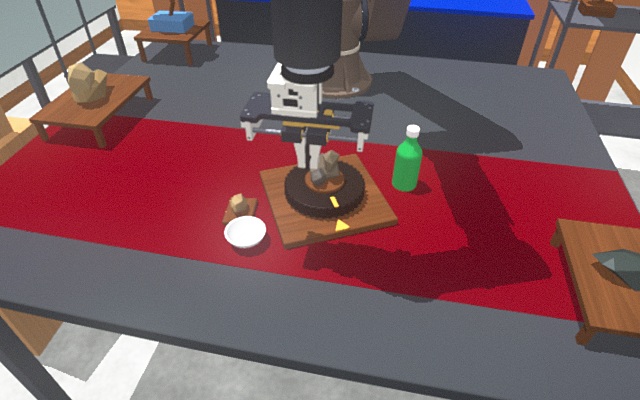

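View pics/top_end.png

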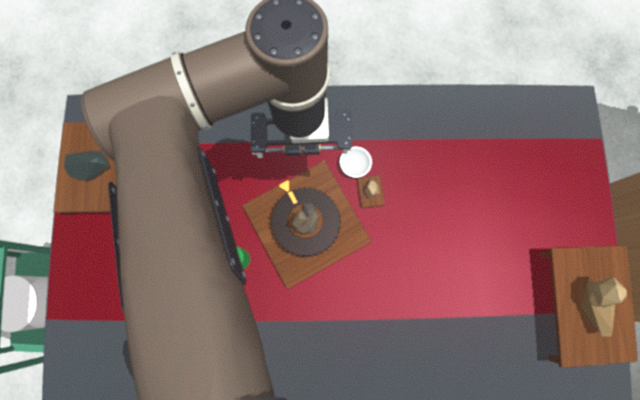

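The strip at (334,201) in the scene view and (292,197) in the top view points at the arrow and hasn't moved since release. The bottle, small stone and saucer are where they were, and the arm is clear.

```bash
python3 -c "
from h import *
print(order.close_job())"
```

```text
the job is handed in; nothing more can be done
None
```

The turntable now sits in its 0 detent with the brass strip pointing at the arrow, and I handed the job in at about 6.3 s. I pressed the shut fingertips on the far rim with about 8–12 N and swept it clockwise two clicks, from about −60°. Then I backed off and lifted clear.

- **Strip:** it measures 27° against the arrow's 28°, which is within measuring error. It stayed there for about 0.6 s between the two checks after release.
- **Loose things:** the bottle (scene view) and the saucer and small stone (both views) are where they started. The bottle's position seemed to shift in the top view, but only because the arm covered part of it there.
- **Contact:** force on the tool is about zero, the stone was not touched, and nothing was grasped.

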